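Pour the walnuts into the empty tasting dish

TASK

Tip the five walnuts from the steel scoop into the empty white dish. Carry the scoop level and bring its lip down over the dish, no more than about 3 cm above the rim, before you tip it, so that no walnut bounces onto the table; then stand the empty scoop back on its slate. Leave the dish of cheese, the bottle and the glass where they are.

Things in the scene. Friction and masses are not known exactly. Their poses are not given: they have to be found in the camera images.
- scoop: steel serving scoop holding the walnuts, 236 mm long, 85 mm wide, about 0.24 kg (0.19 to 0.31). Origin: centre of the underside of its flat pan; x points from handle to lip, z up. The pan spans x -50 to +50 mm, floor and walls 2.5 mm thick; walls 47 mm high at the closed back, sloping down to 30 mm at the open lip. Stands level on its pan
- grip (a point): middle of the scoop's wooden handle, at (-103, 0, 34) mm in the scoop's frame, axes as the scoop's. The handle is a flat-sided level bar, 20 mm wide (y), 24 mm tall (z), 86 mm long (x), with free space beside and under it
- lip (a point): middle of the scoop's open front edge, at (90, 0, 18.5) mm in its frame, axes as the scoop's; 80 mm wide inside. From x = 50 to 90 mm the floor rises 16 mm (22 degrees) to the lip: round things stay in while the scoop is level, begin to roll out when it is tipped lip down by more than about 22 degrees, and about 50 degrees empties it
- dish: the empty one of two alike round white serving dishes, loose on the table, 0.45 kg. Origin: centre of its underside, z up. Outer diameter 152 mm at the rim and 100 mm at the foot, 50 mm high, walls 5 mm, inner floor 8 mm above the table (about 108 mm across), opening 142 mm across
- dish_rim (a point): centre of the empty dish's opening, level with its rim, 50 mm above the table
- slate: thin dark slate board on which the scoop stands, fixed, 200 mm (its x) by 140 mm (its y), 8 mm thick. Origin: centre of its underside on the table; the scoop stands near its centre with its x within about 0.1 rad of the slate's x, which points roughly away from the robot, within about 0.45 rad
- cheese_dish: the other white dish, same size as the empty one, full of cheese sticks that never come loose, 0.55 kg: leave it alone. Origin: centre of its underside
- bottle: full drink bottle, 66 mm in diameter, 186 mm high, standing: leave it alone. Origin: centre of its underside
- tumbler: empty drinking glass, 70 mm in diameter, 95 mm high, standing: leave it alone. Origin: centre of its underside
- walnut1: walnut 1 of five alike in their shells, hard and round, 36 mm long, 32 mm thick, 12 g, lying loose in the scoop's pan. Origin: its centre
- walnut2: walnut 2 of five alike in their shells, hard and round, 36 mm long, 32 mm thick, 12 g, lying loose in the scoop's pan. Origin: its centre
- walnut3: walnut 3 of five alike in their shells, hard and round, 36 mm long, 32 mm thick, 12 g, lying loose in the scoop's pan. Origin: its centre
- walnut4: walnut 4 of five alike in their shells, hard and round, 36 mm long, 32 mm thick, 12 g, lying loose in the scoop's pan. Origin: its centre
- walnut5: walnut 5 of five alike in their shells, hard and round, 36 mm long, 32 mm thick, 12 g, lying loose in the scoop's pan. Origin: its centre
There are look-alikes about, which are no part of the job. What is shaped like the dish but orange is not meant.

How it is judged (in metres and radians):
On the way, in this order (a step that is already met when the one before it is completed fails the run):
1. the scoop's lip is over the empty dish and close above its rim, with all five walnuts still in the scoop (horizontal distance between lip and dish below 0.085 m and height (world z) of lip below 0.095 m and distance between each of walnut1, walnut2, walnut3, walnut4, walnut5 and scoop below 0.108 m), for 0.1 s.
2. all five walnuts are in the dish (horizontal distance between each of walnut1, walnut2, walnut3, walnut4, walnut5 and dish below 0.072 m and height (world z) of walnut1 between 0.0195 and 0.068 m and height (world z) of walnut2 between 0.0195 and 0.068 m and height (world z) of walnut3 between 0.0195 and 0.068 m and height (world z) of walnut4 between 0.0195 and 0.068 m and height (world z) of walnut5 between 0.0195 and 0.068 m), for 0.2 s.
At the end, for the whole second after the job is handed in: All five walnuts lie at rest in the empty dish (centres within 72 mm of its axis and below 68 mm), the dish stands level, and the empty scoop stands level (within 0.08 rad), upright and at rest on the slate, not leaning on anything else (all of step 2 and linear speed of each of walnut1, walnut2, walnut3, walnut4, walnut5 below 0.05 m/s and angle between each of dish, scoop's own z axis and vertical below 0.08 rad and contact force between scoop and slate above 0.5 N and height (world z) of scoop below 0.013 m and linear speed of scoop below 0.03 m/s); the robot touches nothing.
It fails at once if the scoop is tipped (more than 0.3 rad) with walnuts in it while its lip is more than 5 cm above the dish's rim (angle between scoop's own z axis and vertical above 0.3 rad and height (world z) of lip above 0.1 m and height (world z) of any of walnut1, walnut2, walnut3, walnut4, walnut5 above 0.085 m).
It fails at once if a walnut falls onto the table (height (world z) of any of walnut1, walnut2, walnut3, walnut4, walnut5 below 0.0195 m).
It fails at once if the cheese dish, the bottle or the glass is moved more than 3 cm (distance of any of cheese_dish, bottle, tumbler from where it was at the start of the episode above 0.03 m).
It also fails if it takes over 64 s, if anything falls off the work surface, if the arm or the gripper's body presses on something with over 40 N, if the wrist force passes 120 N, or if a joint passes its speed limit or range.

ROBOT

A 7-joint arm with a two-finger parallel gripper is mounted at the origin on the work surface. World frame = base frame: x ahead of the robot, y to its left, z up, the work surface at z = 0. Lengths are in mm, angles in rad, forces in N, time in s.
With the tool pointing down it reaches from about 400 to 850 mm from the base axis. Payload 10.4 kg.
Tool frame: the origin (TCP) lies midway between the tips of the shut fingers; the grasp point (between the pads) lies 19 mm behind it; z points along the fingers, y is the line along which they close (so a half turn about z gives the same grasp; the last joint's range is limited). The gripper opens to 87 mm and grips with 3 to 60 N. Pads are 19 mm wide; open, the fingers measure 117 mm over their backs; the gripper's body (75 mm by 190 mm) begins 51 mm behind the grasp point.
Start: joints at [1.179, 0.332, -0.065, 1.46, 0.022, 1.35, -0.088], TCP at [225.333, -582.99, 222.576] pointing down, gripper open.
Joint ranges: [-2.6, 2.6], [-0.5, 2.12], [-1.47, 1.34], [0.16, 2.42], [-1.27, 4.41], [0.06, 2.06], [-2.6, 2.6]. Speed limits (rad/s): [2.22, 2.22, 2.79, 2.79, 3.14, 3.14, 3.14].

INTERFACE

Orientations are given as a unit quaternion [w, x, y, z].
In Python, from station import readout, optics, arm gives the robot as it stands. The module is installed in compiled form; this text tells all that it offers.
- The arm moves only by the tool step_arm, never from a script. Its argument "series" is a list of rows, each an object with "dp": the shift along the world's x, y, z in mm, a list of three; "rot": the turn, a rotation vector about the world's x, y, z in rad, a list of three; "gripper": the opening, from -1 (shut) to 1 (fully open). A call has 1 to 20 rows; each row shifts and turns the commanded pose from where the row before left it; what a row does not reach is not made up. A row lasts 1/10 s, in which the tool goes at most 50 mm and 8.59 degrees, less where a joint would pass 70% of its speed; a pose out of reach is approached as far as the arm can. A call with a gripper value outside its range is refused whole. The fingers move at their own pace and stop on an object; the grip force is fixed at half the most. Time passes only in rows, so rows that do not move let the fingers close. It gives the time, the measured TCP pose, the force, the opening and the grip force at its end, in the units of the state.
- readout.observe(): the state, without advancing time (a new reading comes with each control period).
- optics.camera(name): name is "scene" or "top"; returns the picture (384x512x3 uint8, red, green, blue); there is no depth.
- optics.camera_model(name): a dict with "camera_matrix" (3x3 intrinsics, pixels), "world_from_camera" (4x4, takes a point from camera to world coordinates). Camera axes: x right, y up, looking along -z (the intrinsics and any distortion apply to the point x, -y, -z); pixel columns grow to the right and rows downward; lengths in mm; the calibration is good to about 2 mm. A picture is of the moment at which its call begins. camera_model takes no time and is no camera call.
- arm.hand_in(): hands the job in; it is judged then, once.
The state is a dict: "clock": time; "joint_pos": joint angles; "qd": joint speeds; "joint_torque": joint torques, N m; "position": TCP position; "ee_rot": TCP orientation; "ft_force": force on the tool from outside, world axes, zero at the start; "ft_torque": the same for the moment, N m; "gripper_width": finger opening in mm; "grip_force": force on a finger pad.
Only numpy, scipy, OpenCV 4.12 (cv2) and the standard library are available. Lean on these libraries where they do the work, as an engineer would, in place of code of your own. Each camera call takes 0.05 s, during which the arm holds its last target. There are 200 camera calls.

## Working session

There is one attempt and no reset: what is moved stays moved. The work goes in short steps, Python scripts to look and compute and a tool call to move; the robot and the scene stay as the last step left them, time stands still between calls to the robot, and variables do not carry over. Pictures are saved under pics/ and viewed, at most 13 in all, crops included, and the job is handed in when it is done.

Besides the shell and the picture viewer there is one more tool, called after "Emit:" as name([rows], argument=value, ...), one row to a line, values as JSON. step_arm: Moves the arm, as the interface text tells. Its arguments: {"type":"object","properties":{"series":{"type":"array","items":{"type":"object","properties":{"dp":{"type":"array","items":{"type":"number"}},"rot":{"type":"array","items":{"type":"number"}},"gripper":{"type":"number"}}}}},"required":["series"]}

```bash
mkdir -p pics; python3 - <<'E'
from station import readout, optics
import cv2,numpy as np
for n in("scene","top"):
    cv2.imwrite(f"pics/{n}0.png",optics.camera(n)[:,:,::-1]); m=optics.camera_model(n); print(n,{k:np.round(v,3).tolist() if not isinstance(v,str) else v for k,v in m.items()})
print(readout.observe())
E
```

```text
scene {'camera_matrix': [[353.816, 0.0, 257.577], [0.0, 353.816, 190.646], [0.0, 0.0, 1.0]], 'world_from_camera': [[0.805, -0.312, 0.504, 1013.298], [0.593, 0.408, -0.694, -692.055], [0.011, 0.858, 0.514, 572.157], [0.0, 0.0, 0.0, 1.0]]}
top {'camera_matrix': [[396.45, 0.0, 255.943], [0.0, 396.45, 202.096], [0.0, 0.0, 1.0]], 'world_from_camera': [[-0.152, 0.963, -0.223, 300.769], [-0.988, -0.149, 0.029, 8.862], [-0.005, 0.225, 0.974, 1091.684], [0.0, 0.0, 0.0, 1.0]]}
{'clock': 0.1, 'joint_pos': array([ 1.17941189,  0.33279123, -0.06469032,  1.46085274,  0.02161334,
        1.34990987, -0.08851132]), 'qd': array([ 0.0007908 , -0.00093229, -0.00077239, -0.00237083, -0.00029692,
        0.00087684,  0.00088257]), 'joint_torque': array([ 1.21168268e-03, -6.24544573e+01,  2.44512706e-02, -3.90720963e+01,
       -6.13888702e-02,  3.66471894e-02,  3.71595286e-05]), 'position': array([ 225.16258848, -582.65966511,  221.84657319]), 'ee_rot': array([-6.14116349e-04,  9.83047527e-01,  1.83349826e-01, -1.52207896e-04]), 'ft_force': array([ 0.43889876,  0.04296938, -0.05784994]), 'ft_torque': array([ 0.00778551,  0.0035964 , -0.03441345]), 'grip_force': 0.0, 'gripper_width': 87.17827443329702}
```

View pics/top0.png

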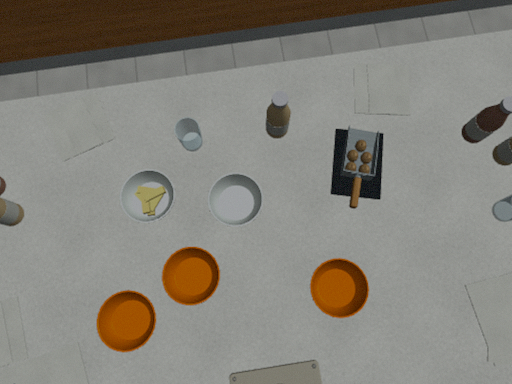

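View pics/scene0.png

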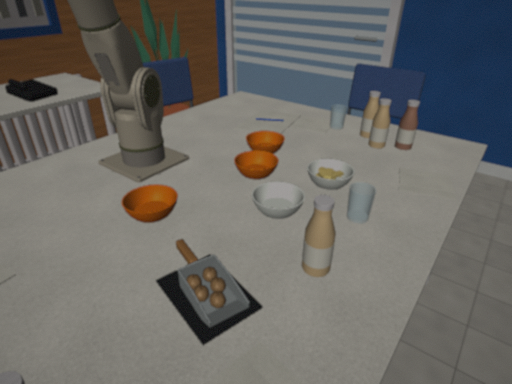

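Top view: the empty white dish is at (235,200). It could be confused with the cheese dish (148,195) or the orange dishes (191,275), (127,321) and (339,288). The scoop is on its slate at (358,165), its handle towards the robot at (355,192). The bottle is at (278,120) and the glass at (190,135). I choose the white empty dish and check it in a crop.

```bash
cat > h.py <<'E'
import cv2,numpy as np
from station import readout, optics
def ray(n,uv,z):
    m=optics.camera_model(n);K=np.array(m["camera_matrix"]);T=np.array(m["world_from_camera"])
    d=np.linalg.inv(K)@[uv[0],uv[1],1]; d=T[:3,:3]@(d*[1,-1,-1]); o=T[:3,3]
    return o+d*(z-o[2])/d[2]
def proj(n,p):
    m=optics.camera_model(n);K=np.array(m["camera_matrix"]);T=np.array(m["world_from_camera"])
    c=T[:3,:3].T@(np.array(p,float)-T[:3,3])*[1,-1,-1]; q=K@c; return q[:2]/q[2]
E
python3 - <<'E'
from h import *
im=cv2.imread("pics/top0.png")
c=cv2.resize(im[90:240,190:400],None,fx=3.8,fy=3.8,interpolation=cv2.INTER_CUBIC); cv2.imwrite("pics/crop1.png",c)
g=im.astype(int)
# handle: wood hue
hsv=cv2.cvtColor(im,cv2.COLOR_BGR2HSV)
m=np.zeros(im.shape[:2],np.uint8); m[172:212,335:375]=cv2.inRange(hsv,(5,100,60),(20,255,255))[172:212,335:375]
n,l,s,ce=cv2.connectedComponentsWithStats(m); print(s,ce)
d=np.zeros_like(m); d[125:205,325:392]=cv2.inRange(hsv,(0,0,0),(180,255,60))[125:205,325:392]
cs,_=cv2.findContours(d,cv2.RETR_EXTERNAL,cv2.CHAIN_APPROX_NONE); k=max(cs,key=cv2.contourArea); r=cv2.minAreaRect(k); b=cv2.boxPoints(r)
print(r,[ray("top",p,8)[:2].round() for p in b], ray("top",b.mean(0),8).round())
print(ray("top",(235,200),50))
E
```

```text
[[     0      0    512    384 196389]
 [   365    172      4      1      4]
 [   350    177     12     31    215]] [[255.38809709 191.50069505]
 [366.5        172.        ]
 [355.65116279 191.22790698]]
((344.2970886230469, 163.87228393554688), (22.860794067382812, 69.0560531616211), 4.289153099060059) [array([ 530., -233.]), array([ 731., -288.]), array([ 716., -352.]), array([ 515., -295.])] [ 621. -291.    8.]
[553.63990289  32.34154784  50.        ]
```

View pics/crop1.png

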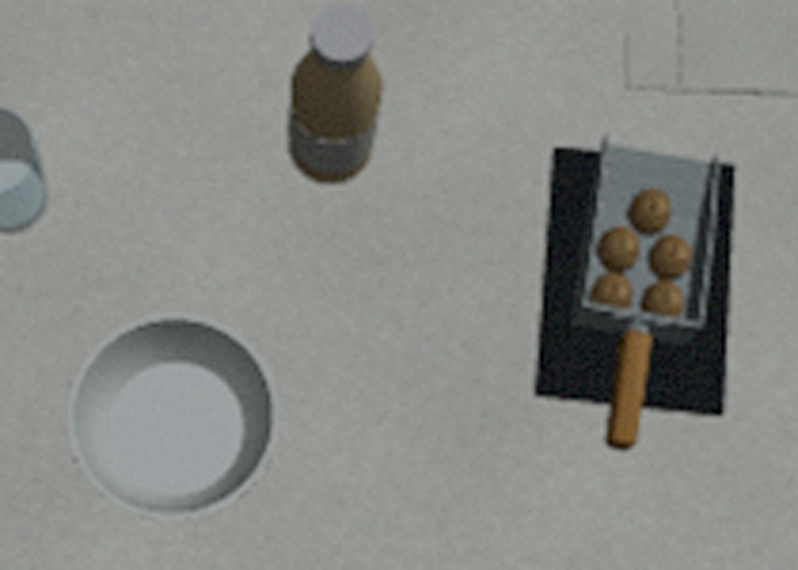

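The crop confirms it: the empty white dish has its rim centred near crop (172,417). The scoop handle runs from crop (622,447) to (637,333), and the lip corners are near (605,140) and (716,160). The bottle foot is near (330,165). Next I fit the poses.

```bash
python3 - <<'E'
from h import *
from scipy.optimize import least_squares
cr=lambda u,v:(190+(u+.5)/3.8-.5,90+(v+.5)/3.8-.5)
obj=[((-50,42.5,47),cr(585,307)),((-50,-42.5,47),cr(702,326)),((-146,0,40),cr(621,446)),((-60,0,46),cr(638,333)),((90,42.5,30),cr(606,142)),((90,-42.5,30),cr(716,160))]
def W(p,o):
    c,s=np.cos(p[2]),np.sin(p[2]); return [p[0]+c*o[0]-s*o[1],p[1]+s*o[0]+c*o[1],8+o[2]]
f=lambda p:np.concatenate([proj("top",W(p,o))-q for o,q in obj])
r=least_squares(f,[640,-290,-.2],loss="soft_l1",x_scale=[100,100,1]); print(r.x,f(r.x).reshape(-1,2).round(1).tolist())
print("grip",np.round(W(r.x,(-103,0,34)),1))
# handle blob centroid, top face
print("handle",[ray("top",cr(*q),54).round(1) for q in((622,443),(637,333))], ray("top",(355.65,191.2),50).round(1))
# dish rim circle fit
t=np.linspace(0,2*np.pi,60); im=cv2.imread("pics/top0.png")
pts=[cr(72,417),cr(272,417),cr(176,318),cr(172,516),cr(100,348),cr(244,348),cr(243,487),cr(103,488)]
P=np.array([ray("top",q,50)[:2] for q in pts]); g=lambda p:np.hypot(*(P-p[:2]).T)-76
d=least_squares(g,[553,32]).x; print("dish",d,g(d).round(1))
for nm,px,z in(("bottle",cr(332,160),0),("tumbler",(192,142),0),("cheese",(148,195),50)):print(nm,ray("top",px,z).round())
# overlay scene
s=cv2.imread("pics/scene0.png")
for o in [(-50,42.5,47),(-50,-42.5,47),(-146,0,46),(-60,0,46),(90,42.5,30),(90,-42.5,30),(-50,0,46)]:
    cv2.circle(s,tuple(int(v) for v in proj("scene",W(r.x,o)).round()),1,(0,255,0),-1)
for a in t: cv2.circle(s,tuple(int(v) for v in proj("scene",[d[0]+76*np.cos(a),d[1]+76*np.sin(a),50]).round()),0,(0,0,255),-1)
cv2.imwrite("pics/ov.png",cv2.resize(s[150:350,140:390],None,fx=3,fy=3))
E
```

```text
[ 6.21890147e+02 -3.28072031e+02 -3.43896632e-01] [[-0.5, 0.1], [-0.3, 0.7], [0.1, 0.7], [0.5, -0.4], [-0.3, -0.8], [0.5, -0.3]]
grip [ 524.9 -293.3   42. ]
handle [array([ 487.2, -278.4,   54. ]), array([ 564.6, -305.7,   54. ])] [ 527.8 -294.3   50. ]
dish [556.70062597  32.19621925] [-4.9 -4.9 -3.8 -3.4 -3.8 -4.8 -3.5 -4.9]
bottle [ 751. -118.    0.]
tumbler [758. 134.   0.]
cheese [604. 264.  50.]
```

View pics/ov.png

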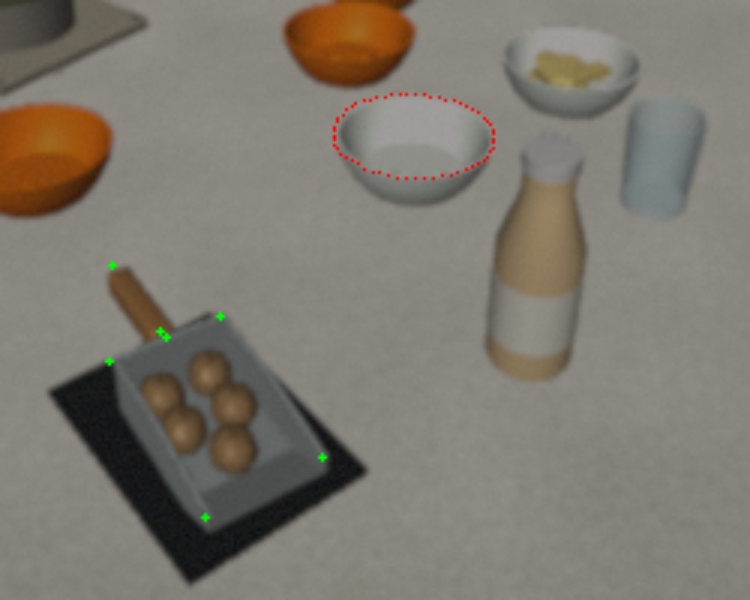

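The overlay agrees with the scene view to about 1–2 px. The scoop yaw is -0.344. I will grip at scoop x ≈ -80 to shorten the lever arm, which is world (546.5, -301). The dish is at (557, 32). Moving above the handle with the fingers along the scoop's y.

Emit:
step_arm([
  {"dp": [27, 23.5, -6], "rot": [0, 0, -0.06], "gripper": 1},
  {"dp": [27, 23.5, -6], "rot": [0, 0, -0.06], "gripper": 1},
  {"dp": [27, 23.5, -6], "rot": [0, 0, -0.06], "gripper": 1},
  {"dp": [27, 23.5, -6], "rot": [0, 0, -0.06], "gripper": 1},
  {"dp": [27, 23.5, -6], "rot": [0, 0, -0.06], "gripper": 1},
  {"dp": [27, 23.5, -6], "rot": [0, 0, -0.06], "gripper": 1},
  {"dp": [27, 23.5, -6], "rot": [0, 0, -0.06], "gripper": 1},
  {"dp": [27, 23.5, -6], "rot": [0, 0, -0.06], "gripper": 1},
  {"dp": [27, 23.5, -6], "rot": [0, 0, -0.06], "gripper": 1},
  {"dp": [27, 23.5, -6], "rot": [0, 0, -0.06], "gripper": 1},
  {"dp": [27, 23.5, -6], "rot": [0, 0, -0.06], "gripper": 1},
  {"dp": [24, 23.5, -6], "rot": [0, 0, -0.053], "gripper": 1},
  {"dp": [0, 0, 0], "rot": [0, 0, 0], "gripper": 1},
  {"dp": [0, 0, 0], "rot": [0, 0, 0], "gripper": 1},
  {"dp": [0, 0, 0], "rot": [0, 0, 0], "gripper": 1},
])

```text
clock: 1.6
position: [545.4, -302.2, 150.5]
ee_rot: [0.0, 0.985, -0.172, -0.0]
ft_force: [-0.0, -0.2, 0.3]
gripper_width: 86.8
grip_force: 0.0
```

```bash
cat >> h.py <<'E'
def st():
    from scipy.spatial.transform import Rotation as R
    s=readout.observe(); w,x,y,z=s["ee_rot"]; M=R.from_quat([x,y,z,w]).as_matrix()
    print("t",s["clock"],"p",s["position"].round(1),"yaw_y",np.arctan2(M[1,1],M[0,1]).round(4),"toolz",M[:,2].round(3),"q",s["joint_pos"].round(2),"F",s["ft_force"].round(1),"w",round(s["gripper_width"],1),round(s["grip_force"],1))
    return s,M
E
python3 -c "
from h import *
st(); cv2.imwrite('pics/top1.png',cv2.resize(optics.camera('top')[100:230,290:430,::-1],None,fx=4,fy=4))"
```

```text
t 1.6 p [ 545.4 -302.2  150.5] yaw_y -1.9161 toolz [-0.001 -0.001 -1.   ] q [ 0.59  0.38 -0.2   1.55  0.08  1.22 -1.54] F [-0.  -0.2  0.3] w 86.8 0.0
```

View pics/top1.png

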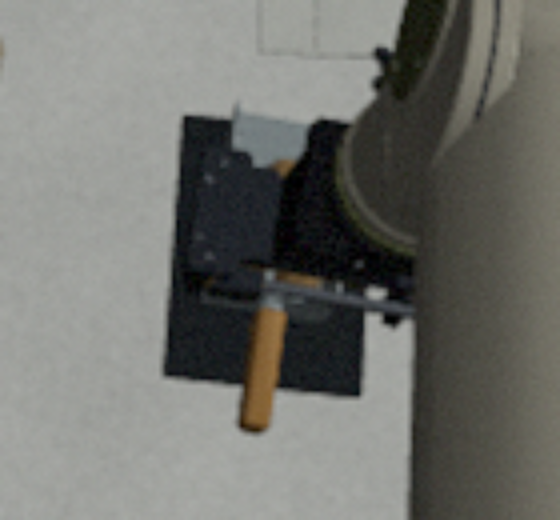

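The gripper is above the scoop with its long side along the closing axis, and the handle lies free at crop (262,365). Descending and closing.

Emit:
step_arm([
  {"dp": [1, 1, -25], "rot": [0, 0, 0], "gripper": 1},
  {"dp": [0, 0, -25], "rot": [0, 0, 0], "gripper": 1},
  {"dp": [0, 0, -25], "rot": [0, 0, 0], "gripper": 1},
  {"dp": [0, 0, -25], "rot": [0, 0, 0], "gripper": 1},
  {"dp": [0, 0, -15], "rot": [0, 0, 0], "gripper": 1},
  {"dp": [0, 0, -12], "rot": [0, 0, 0], "gripper": 1},
  {"dp": [0, 0, 0], "rot": [0, 0, 0], "gripper": 1},
  {"dp": [0, 0, 0], "rot": [0, 0, 0], "gripper": 0.2},
  {"dp": [0, 0, 0], "rot": [0, 0, 0], "gripper": -0.2},
  {"dp": [0, 0, 0], "rot": [0, 0, 0], "gripper": -0.45},
  {"dp": [0, 0, 0], "rot": [0, 0, 0], "gripper": -0.6},
  {"dp": [0, 0, 0], "rot": [0, 0, 0], "gripper": -1},
  {"dp": [0, 0, 0], "rot": [0, 0, 0], "gripper": -1},
  {"dp": [0, 0, 0], "rot": [0, 0, 0], "gripper": -1},
  {"dp": [0, 0, 0], "rot": [0, 0, 0], "gripper": -1},
])

```text
clock: 3.15
position: [547.3, -300.0, 23.6]
ee_rot: [0.0, 0.985, -0.171, -0.0]
ft_force: [0.4, -1.0, 0.2]
gripper_width: 31.2
grip_force: 0.0
```

```bash
python3 -c "
from h import *
st()"
```

```text
t 3.15 p [ 547.3 -300.    23.6] yaw_y -1.915 toolz [-0. -0. -1.] q [ 0.58  0.51 -0.19  1.65  0.11  0.98 -1.57] F [ 0.4 -1.   0.2] w 31.2 0.0
```

Emit:
step_arm([
  {"dp": [0, 0, 0], "rot": [0, 0, 0], "gripper": -1},
  {"dp": [0, 0, 0], "rot": [0, 0, 0], "gripper": -1},
  {"dp": [0, 0, 0], "rot": [0, 0, 0], "gripper": -1},
  {"dp": [0, 0, 0], "rot": [0, 0, 0], "gripper": -1},
  {"dp": [0, 0, 0], "rot": [0, 0, 0], "gripper": -1},
])

```text
clock: 3.65
position: [547.3, -300.0, 23.6]
ee_rot: [0.0, 0.985, -0.171, 0.0]
ft_force: [-0.7, 0.1, -0.1]
gripper_width: 19.7
grip_force: 30.0
```

Gripped at 19.7 mm. Lifting gently.

Emit:
step_arm([
  {"dp": [0, 0, 3], "rot": [0, 0, 0], "gripper": -1},
  {"dp": [0, 0, 6], "rot": [0, 0, 0], "gripper": -1},
  {"dp": [0, 0, 10], "rot": [0, 0, 0], "gripper": -1},
  {"dp": [0, 0, 12], "rot": [0, 0, 0], "gripper": -1},
  {"dp": [0, 0, 12], "rot": [0, 0, 0], "gripper": -1},
  {"dp": [0, 0, 12], "rot": [0, 0, 0], "gripper": -1},
  {"dp": [0, 0, 10], "rot": [0, 0, 0], "gripper": -1},
  {"dp": [0, 0, 5], "rot": [0, 0, 0], "gripper": -1},
  {"dp": [0, 0, 0], "rot": [0, 0, 0], "gripper": -1},
  {"dp": [0, 0, 0], "rot": [0, 0, 0], "gripper": -1},
])

```text
clock: 4.65
position: [547.1, -299.9, 93.2]
ee_rot: [-0.0, 0.985, -0.171, -0.0]
ft_force: [0.7, 0.3, -3.4]
gripper_width: 19.9
grip_force: 30.0
```

```bash
python3 -c "
from h import *
s,M=st()
im=optics.camera('scene')[:,:,::-1].copy()
T=s['position']-19*M[:,2]; psi=-0.3439; X=np.array([np.cos(psi),np.sin(psi),0]);Y=np.array([-X[1],X[0],0])
im=cv2.resize(im[170:350,120:320],None,fx=3,fy=3)
# predicted if level: grip at scoop x=-79,z=34
for o in [(-50,42.5,47),(-50,-42.5,47),(-146,0,46),(90,42.5,30),(90,-42.5,30),(90,42.5,18.5),(90,-42.5,18.5),(-50,-42.5,0)]:
    p=T+X*(o[0]+79)+Y*o[1]+np.array([0,0,o[2]-34]); q=(proj('scene',p)+.5-[120,170])*3
    cv2.circle(im,tuple(int(v) for v in q),2,(0,255,0),-1)
cv2.imwrite('pics/lift.png',im)"
```

```text
t 4.65 p [ 547.1 -299.9   93.2] yaw_y -1.9149 toolz [-0.001  0.    -1.   ] q [ 0.58  0.44 -0.2   1.6   0.09  1.11 -1.55] F [ 0.7  0.3 -3.4] w 19.9 30.0
```

View pics/lift.png

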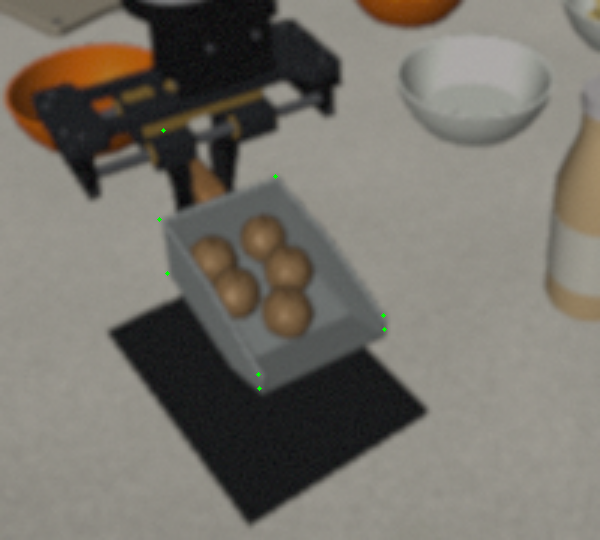

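Scoop is lifted level: all predicted points fall within about 1–2 px of the edges, and the five walnuts sit in the pan. Now I carry it level, turning it to yaw ≈ 1.2 for a sideways pour.

Emit:
step_arm([
  {"dp": [-1, 1, 0], "rot": [0, 0, 0.02], "gripper": -1},
  {"dp": [-3, 3, 0], "rot": [0, 0, 0.04], "gripper": -1},
  {"dp": [-5, 5, 0], "rot": [0, 0, 0.06], "gripper": -1},
  {"dp": [-5, 6, 0], "rot": [0, 0, 0.07], "gripper": -1},
  {"dp": [-5, 6, 0], "rot": [0, 0, 0.07], "gripper": -1},
  {"dp": [-5, 6, 0], "rot": [0, 0, 0.07], "gripper": -1},
  {"dp": [-5, 6, 0], "rot": [0, 0, 0.07], "gripper": -1},
  {"dp": [-5, 6, 0], "rot": [0, 0, 0.07], "gripper": -1},
  {"dp": [-5, 6, 0], "rot": [0, 0, 0.07], "gripper": -1},
  {"dp": [-5, 6, 0], "rot": [0, 0, 0.07], "gripper": -1},
  {"dp": [-5, 6, 0], "rot": [0, 0, 0.07], "gripper": -1},
  {"dp": [-5, 6, 0], "rot": [0, 0, 0.07], "gripper": -1},
  {"dp": [-5, 6, 0], "rot": [0, 0, 0.07], "gripper": -1},
  {"dp": [-2, 6, 0], "rot": [0, 0, 0.07], "gripper": -1},
  {"dp": [-1, 6, 0], "rot": [0, 0, 0.07], "gripper": -1},
  {"dp": [0, 6, 0], "rot": [0, 0, 0.07], "gripper": -1},
])

```text
clock: 6.3
position: [484.9, -212.8, 93.3]
ee_rot: [-0.0, 0.941, 0.338, -0.0]
ft_force: [0.3, 0.7, -2.9]
gripper_width: 19.6
grip_force: 30.0
```

Emit:
step_arm([
  {"dp": [0, 8, 0], "rot": [0, 0, 0.07], "gripper": -1},
  {"dp": [0, 9, 0], "rot": [0, 0, 0.07], "gripper": -1},
  {"dp": [0, 9, 0], "rot": [0, 0, 0.07], "gripper": -1},
  {"dp": [0, 9, 0], "rot": [0, 0, 0.07], "gripper": -1},
  {"dp": [0, 9, 0], "rot": [0, 0, 0.07], "gripper": -1},
  {"dp": [0, 8, 0], "rot": [0, 0, 0.06], "gripper": -1},
  {"dp": [0, 6, 0], "rot": [0, 0, 0.05], "gripper": -1},
  {"dp": [0, 4, 0], "rot": [0, 0, 0.03], "gripper": -1},
  {"dp": [0, 2, 0], "rot": [0, 0, 0.024], "gripper": -1},
  {"dp": [0, 0, 0], "rot": [0, 0, 0], "gripper": -1},
  {"dp": [0, 0, 0], "rot": [0, 0, 0], "gripper": -1},
])

```text
clock: 7.4
position: [485.3, -149.4, 93.5]
ee_rot: [0.0, 0.826, 0.564, -0.0]
ft_force: [-0.3, -0.2, -4.2]
gripper_width: 19.5
grip_force: 30.0
```

```bash
cat >> h.py <<'E'
def scoop():
    s,M=st(); g=s["position"]-19*M[:,2]; Y=-M[:,1]; Z=-M[:,2]; X=np.cross(Y,Z)
    return g,X,Y,Z
def over(fn,box,f):
    g,X,Y,Z=scoop(); at=lambda o:g+X*(o[0]+79)+Y*o[1]+Z*(o[2]-34)
    print("lip",at((90,0,18.5)).round(1),"psi",np.arctan2(X[1],X[0]).round(3),"pitch",np.arcsin(-X[2]).round(3),"X",X.round(3))
    r0,r1,c0,c1=box; im=cv2.resize(optics.camera("scene")[r0:r1,c0:c1,::-1],None,fx=f,fy=f)
    for o in [(-50,42.5,47),(-50,-42.5,47),(90,42.5,30),(90,-42.5,30),(90,42.5,18.5),(90,-42.5,18.5)]:
        q=(proj("scene",at(o))+.5-[c0,r0])*f; cv2.circle(im,tuple(int(v) for v in q),2,(0,255,0),-1)
    cv2.imwrite(fn,im)
E
python3 -c "
from h import *
over('pics/carry.png',(110,300,120,350),3)"
```

```text
t 7.4 p [ 485.3 -149.4   93.5] yaw_y -0.372 toolz [ 0. -0. -1.] q [ 0.67  0.23 -0.51  1.9   0.13  1.04 -0.27] F [-0.3 -0.2 -4.2] w 19.5 30.0
lip [546.7   8.1  97. ] psi 1.199 pitch 0.0 X [ 0.363  0.932 -0.   ]
```

View pics/carry.png

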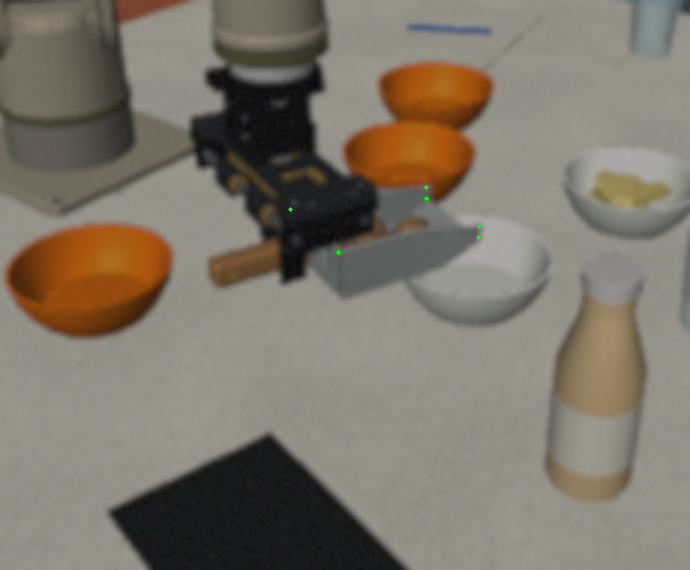

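The level scoop's lip is over the dish at crop (478,232), matching the prediction. I lower it 19 mm and work out the pour rows, pivoting about the lip.

Emit:
step_arm([
  {"dp": [0, 0, -3], "rot": [0, 0, 0], "gripper": -1},
  {"dp": [0, 0, -6], "rot": [0, 0, 0], "gripper": -1},
  {"dp": [0, 0, -6], "rot": [0, 0, 0], "gripper": -1},
  {"dp": [0, 0, -4], "rot": [0, 0, 0], "gripper": -1},
  {"dp": [0, 0, 0], "rot": [0, 0, 0], "gripper": -1},
  {"dp": [0, 0, 0], "rot": [0, 0, 0], "gripper": -1},
  {"dp": [0, 0, 0], "rot": [0, 0, 0], "gripper": -1},
])

```text
clock: 8.15
position: [485.5, -149.0, 74.8]
ee_rot: [0.0, 0.825, 0.565, 0.0]
ft_force: [0.3, 1.0, -2.7]
gripper_width: 19.8
grip_force: 30.0
```

```bash
python3 -c "
from h import *
g,X,Y,Z=scoop(); print((g+169*X-15.5*Z).round(1))
f=lambda t:np.array([X[0]*(-169*np.cos(t)-3.5*np.sin(t)),X[1]*(-169*np.cos(t)-3.5*np.sin(t)),169*np.sin(t)-3.5*np.cos(t)])
for a,b,n in((0,.35,7),(.35,.65,10),(.65,.95,8)):
    t=np.linspace(a,b,n+1); print((t[1]-t[0])*Y[:2]); print([ (f(v)-f(u)).round(1).tolist() for u,v in zip(t,t[1:])])
"
```

```text
t 8.15 p [ 485.5 -149.    74.8] yaw_y -0.3709 toolz [ 0. -0. -1.] q [ 0.66  0.26 -0.5   1.91  0.15  1.01 -0.28] F [ 0.3  1.  -2.7] w 19.8 30.0
[546.8   8.5  78.3]
[-0.04659951  0.01812416]
[[0.0, 0.0, 8.5], [0.2, 0.4, 8.4], [0.3, 0.8, 8.4], [0.5, 1.2, 8.4], [0.6, 1.6, 8.3], [0.8, 2.0, 8.2], [0.9, 2.4, 8.1]]
[-0.02795971  0.0108745 ]
[[0.6, 1.6, 4.8], [0.7, 1.7, 4.7], [0.7, 1.9, 4.7], [0.8, 2.0, 4.6], [0.8, 2.1, 4.5], [0.9, 2.2, 4.5], [0.9, 2.4, 4.4], [1.0, 2.5, 4.3], [1.0, 2.6, 4.2], [1.1, 2.7, 4.1]]
[-0.03494963  0.01359312]
[[1.4, 3.6, 5.1], [1.5, 3.7, 4.9], [1.5, 3.9, 4.8], [1.6, 4.1, 4.6], [1.6, 4.2, 4.4], [1.7, 4.4, 4.3], [1.8, 4.5, 4.1], [1.8, 4.7, 3.9]]
```

Emit:
step_arm([
  {"dp": [0, 0, 8.5], "rot": [-0.0466, 0.0181, 0], "gripper": -1},
  {"dp": [0.2, 0.4, 8.4], "rot": [-0.0466, 0.0181, 0], "gripper": -1},
  {"dp": [0.3, 0.8, 8.2], "rot": [-0.0466, 0.0181, 0], "gripper": -1},
  {"dp": [0.5, 1.2, 8], "rot": [-0.0466, 0.0181, 0], "gripper": -1},
  {"dp": [0.6, 1.6, 8], "rot": [-0.0466, 0.0181, 0], "gripper": -1},
  {"dp": [0.8, 2, 8], "rot": [-0.0466, 0.0181, 0], "gripper": -1},
  {"dp": [0.9, 2.4, 8], "rot": [-0.0466, 0.0181, 0], "gripper": -1},
  {"dp": [0, 0, 0], "rot": [0, 0, 0], "gripper": -1},
  {"dp": [0, 0, 0], "rot": [0, 0, 0], "gripper": -1},
])

```text
clock: 9.05
position: [488.8, -140.4, 131.5]
ee_rot: [0.098, 0.813, 0.556, -0.143]
ft_force: [-0.1, 0.3, -3.1]
gripper_width: 20.0
grip_force: 30.0
```

```bash
python3 -c "
from h import *
over('pics/tilt1.png',(110,300,120,350),3)"
```

```text
t 9.05 p [ 488.8 -140.4  131.5] yaw_y -0.3704 toolz [-0.123 -0.318 -0.94 ] q [ 0.42  0.27 -0.51  1.82  0.46  1.28 -0.64] F [-0.1  0.3 -3.1] w 20.0 30.0
lip [546.7   8.8  77.1] psi 1.2 pitch 0.348 X [ 0.34   0.876 -0.341]
```

View pics/tilt1.png

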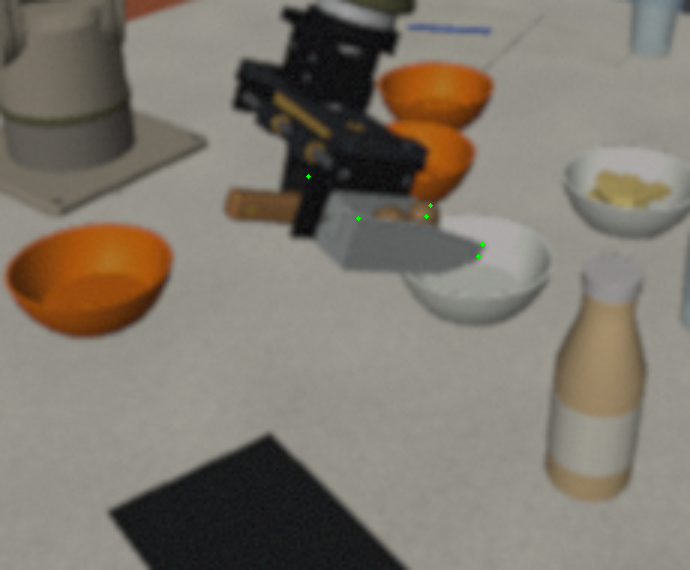

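Tilted about 0.35 rad with the lip at crop (480,250) inside the dish outline and the walnuts still in. Pouring on slowly.

Emit:
step_arm([
  {"dp": [0.6, 1.6, 4.3], "rot": [-0.028, 0.0109, 0], "gripper": -1},
  {"dp": [0.7, 1.7, 4.2], "rot": [-0.028, 0.0109, 0], "gripper": -1},
  {"dp": [0.7, 1.9, 4.2], "rot": [-0.028, 0.0109, 0], "gripper": -1},
  {"dp": [0.8, 2, 4], "rot": [-0.028, 0.0109, 0], "gripper": -1},
  {"dp": [0.8, 2.1, 4], "rot": [-0.028, 0.0109, 0], "gripper": -1},
  {"dp": [0.9, 2.2, 4], "rot": [-0.028, 0.0109, 0], "gripper": -1},
  {"dp": [0.9, 2.4, 4], "rot": [-0.028, 0.0109, 0], "gripper": -1},
  {"dp": [1, 2.5, 4], "rot": [-0.028, 0.0109, 0], "gripper": -1},
  {"dp": [1, 2.6, 4], "rot": [-0.028, 0.0109, 0], "gripper": -1},
  {"dp": [1.1, 2.7, 4], "rot": [-0.028, 0.0109, 0], "gripper": -1},
  {"dp": [0, 0, 0], "rot": [0, 0, 0], "gripper": -1},
  {"dp": [0, 0, 0], "rot": [0, 0, 0], "gripper": -1},
])

```text
clock: 10.3
position: [497.3, -118.6, 172.2]
ee_rot: [0.18, 0.782, 0.535, -0.264]
ft_force: [0.2, 0.1, -2.7]
gripper_width: 19.6
grip_force: 30.0
```

Emit:
step_arm([
  {"dp": [1.4, 3.6, 5], "rot": [-0.035, 0.0136, 0], "gripper": -1},
  {"dp": [1.5, 3.7, 4.9], "rot": [-0.035, 0.0136, 0], "gripper": -1},
  {"dp": [1.5, 3.9, 4.8], "rot": [-0.035, 0.0136, 0], "gripper": -1},
  {"dp": [1.6, 4.1, 4.6], "rot": [-0.035, 0.0136, 0], "gripper": -1},
  {"dp": [1.6, 4.2, 4.4], "rot": [-0.035, 0.0136, 0], "gripper": -1},
  {"dp": [1.7, 4.4, 4.3], "rot": [-0.035, 0.0136, 0], "gripper": -1},
  {"dp": [1.8, 4.5, 4.1], "rot": [-0.035, 0.0136, 0], "gripper": -1},
  {"dp": [1.8, 4.7, 3.9], "rot": [-0.035, 0.0136, 0], "gripper": -1},
  {"dp": [0, 0, 0], "rot": [0, 0, 0], "gripper": -1},
  {"dp": [0, 0, 0], "rot": [0, 0, 0], "gripper": -1},
  {"dp": [0, 0, 0], "rot": [0, 0, 0], "gripper": -1},
  {"dp": [0, 0, 0], "rot": [0, 0, 0], "gripper": -1},
  {"dp": [0, 0, 0], "rot": [0, 0, 0], "gripper": -1},
])

```text
clock: 11.6
position: [510.0, -86.2, 208.6]
ee_rot: [0.258, 0.734, 0.502, -0.378]
ft_force: [-0.5, -0.0, -1.9]
gripper_width: 19.6
grip_force: 30.0
```

```bash
python3 -c "
from h import *
over('pics/tilt2.png',(110,300,120,350),3)
a=cv2.imread('pics/tilt2.png'); t=optics.camera('top')[130:270,170:330,::-1]; t=cv2.resize(t,None,fx=570/140*.6,fy=570/140*.6)
b=np.zeros((570,t.shape[1],3),np.uint8); b[:t.shape[0]]=t
a=np.hstack([a[:,200:],b])[:, :800]; cv2.imwrite('pics/tilt2b.png',a)"
```

```text
t 11.6 p [510.  -86.2 208.6] yaw_y -0.3716 toolz [-0.295 -0.758 -0.581] q [ 0.    0.54 -0.48  1.57  0.82  1.88 -0.96] F [-0.5 -0.  -1.9] w 19.6 30.0
lip [546.8   7.9  73.1] psi 1.198 pitch 0.95 X [ 0.212  0.542 -0.814]
```

View pics/tilt2b.png

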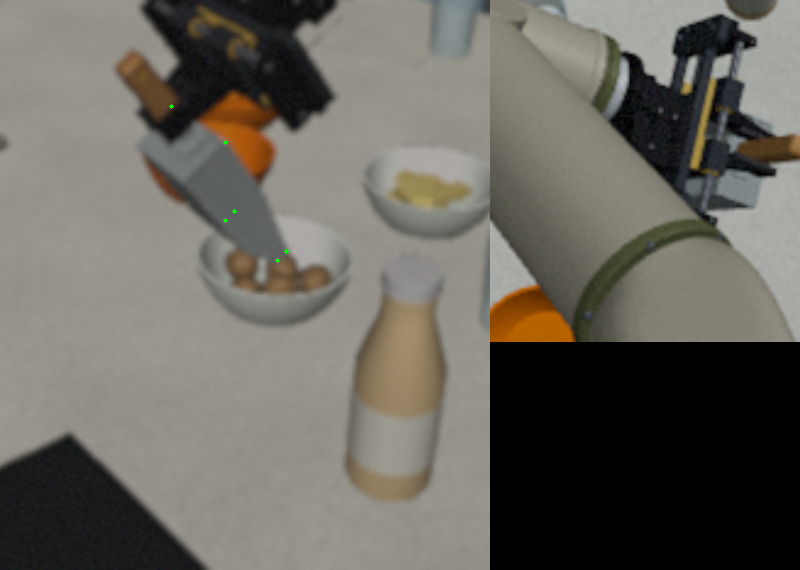

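All five walnuts lie in the dish: crop (241,264), (282,267), (316,278), (277,286), (245,285). The scoop is empty. I lift it straight up, then level it.

Emit:
step_arm([
  {"dp": [0, 0, 5], "rot": [0, 0, 0], "gripper": -1},
  {"dp": [0, 0, 10], "rot": [0, 0, 0], "gripper": -1},
  {"dp": [0, 0, 15], "rot": [0, 0, 0], "gripper": -1},
  {"dp": [0, 0, 15], "rot": [0, 0, 0], "gripper": -1},
  {"dp": [0, 0, 15], "rot": [0, 0, 0], "gripper": -1},
  {"dp": [-2, -5.2, -10], "rot": [0.0738, -0.0287, 0], "gripper": -1},
  {"dp": [-2, -5.2, -10], "rot": [0.0738, -0.0287, 0], "gripper": -1},
  {"dp": [-2, -5.2, -10], "rot": [0.0738, -0.0287, 0], "gripper": -1},
  {"dp": [-2, -5.2, -10], "rot": [0.0738, -0.0287, 0], "gripper": -1},
  {"dp": [-2, -5.2, -10], "rot": [0.0738, -0.0287, 0], "gripper": -1},
  {"dp": [-2, -5.2, -10], "rot": [0.0738, -0.0287, 0], "gripper": -1},
  {"dp": [-2, -5.2, -10], "rot": [0.0738, -0.0287, 0], "gripper": -1},
  {"dp": [-2, -5.2, -10], "rot": [0.0738, -0.0287, 0], "gripper": -1},
  {"dp": [-2, -5.2, -10], "rot": [0.0738, -0.0287, 0], "gripper": -1},
  {"dp": [-2, -5.2, -10], "rot": [0.0738, -0.0287, 0], "gripper": -1},
  {"dp": [-2, -5.2, -10], "rot": [0.0738, -0.0287, 0], "gripper": -1},
  {"dp": [-2, -5.2, -10], "rot": [0.0738, -0.0287, 0], "gripper": -1},
  {"dp": [0, 0, 0], "rot": [0, 0, 0], "gripper": -1},
  {"dp": [0, 0, 0], "rot": [0, 0, 0], "gripper": -1},
])

```text
clock: 13.6
position: [485.9, -148.6, 149.2]
ee_rot: [0.001, 0.826, 0.564, -0.001]
ft_force: [-0.0, 0.7, -2.2]
gripper_width: 19.5
grip_force: 30.0
```

```bash
python3 -c "
from h import *
print(scoop())"
```

```text
t 13.6 p [ 485.9 -148.6  149.2] yaw_y -0.3714 toolz [-0.    -0.003 -1.   ] q [ 0.63  0.16 -0.46  1.84  0.08  1.15 -0.23] F [-0.   0.7 -2.2] w 19.5 30.0
(array([ 485.95426876, -148.51956341,  168.2370246 ]), array([ 0.36291118,  0.93182001, -0.0026371 ]), array([-9.31823656e-01,  3.62910875e-01, -6.09535465e-04]), array([3.89054180e-04, 2.67851748e-03, 9.99996337e-01]))
```

Emit:
step_arm([
  {"dp": [0, -7.6, -2.5], "rot": [0, 0, -0.0772], "gripper": -1},
  {"dp": [0, -7.6, -2.5], "rot": [0, 0, -0.0772], "gripper": -1},
  {"dp": [0, -7.6, -2.5], "rot": [0, 0, -0.0772], "gripper": -1},
  {"dp": [0, -7.6, -2.5], "rot": [0, 0, -0.0772], "gripper": -1},
  {"dp": [0, -7.6, -2.5], "rot": [0, 0, -0.0772], "gripper": -1},
  {"dp": [0, -7.6, -2.5], "rot": [0, 0, -0.0772], "gripper": -1},
  {"dp": [0, -7.6, -2.5], "rot": [0, 0, -0.0772], "gripper": -1},
  {"dp": [0, -7.6, -2.5], "rot": [0, 0, -0.0772], "gripper": -1},
  {"dp": [0, -7.6, -2.5], "rot": [0, 0, -0.0772], "gripper": -1},
  {"dp": [0, -7.6, -2.5], "rot": [0, 0, -0.0772], "gripper": -1},
  {"dp": [6.1, -7.6, -2.5], "rot": [0, 0, -0.0772], "gripper": -1},
  {"dp": [6.1, -7.6, -2.5], "rot": [0, 0, -0.0772], "gripper": -1},
  {"dp": [6.1, -7.6, -2.5], "rot": [0, 0, -0.0772], "gripper": -1},
  {"dp": [6.1, -7.6, -2.5], "rot": [0, 0, -0.0772], "gripper": -1},
  {"dp": [6.1, -7.6, -2.5], "rot": [0, 0, -0.0772], "gripper": -1},
  {"dp": [6.1, -7.6, -2.5], "rot": [0, 0, -0.0772], "gripper": -1},
  {"dp": [6.1, -7.6, -2.5], "rot": [0, 0, -0.0772], "gripper": -1},
  {"dp": [6.1, -7.6, -2.5], "rot": [0, 0, -0.0772], "gripper": -1},
  {"dp": [6.1, -7.6, -2.5], "rot": [0, 0, -0.0772], "gripper": -1},
  {"dp": [6.1, -7.6, -2.5], "rot": [0, 0, -0.0762], "gripper": -1},
])

```text
clock: 15.6
position: [548.7, -298.5, 99.1]
ee_rot: [0.0, 0.985, -0.171, -0.0]
ft_force: [-0.5, -0.0, -2.2]
gripper_width: 19.3
grip_force: 30.0
```

Emit:
step_arm([
  {"dp": [0, 0, -10], "rot": [0, 0, 0], "gripper": -1},
  {"dp": [0, 0, -12], "rot": [0, 0, 0], "gripper": -1},
  {"dp": [0, 0, -12], "rot": [0, 0, 0], "gripper": -1},
  {"dp": [0, 0, -10], "rot": [0, 0, 0], "gripper": -1},
  {"dp": [0, 0, 0], "rot": [0, 0, 0], "gripper": -1},
  {"dp": [0, 0, 0], "rot": [0, 0, 0], "gripper": -1},
])

```text
clock: 16.2
position: [546.9, -300.1, 54.2]
ee_rot: [-0.0, 0.985, -0.171, -0.001]
ft_force: [-0.0, -0.2, -2.0]
gripper_width: 19.6
grip_force: 30.0
```

```bash
python3 -c "
from h import *
over('pics/place.png',(150,350,120,350),3)"
```

```text
t 16.2 p [ 546.9 -300.1   54.2] yaw_y -1.9137 toolz [-0.001  0.    -1.   ] q [ 0.56  0.48 -0.17  1.64  0.09  1.04 -1.55] F [-0.  -0.2 -2. ] w 19.6 30.0
lip [ 706.1 -356.9   57.6] psi -0.343 pitch 0.001 X [ 0.942 -0.336 -0.001]
```

View pics/place.png

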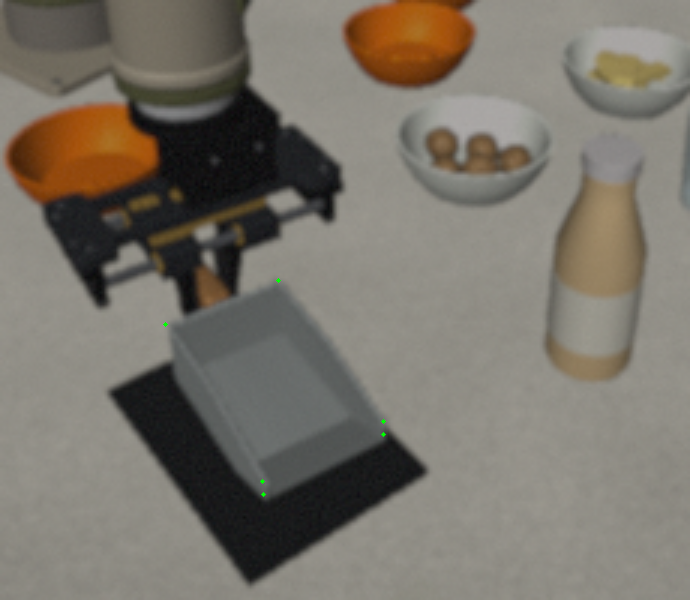

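The scoop is empty, level and over the slate, lip edge at crop (265–385, 435–495). The walnuts are in the dish at crop (442–515, 145–160). Lowering to the slate and watching the force.

Emit:
step_arm([
  {"dp": [0, 0, -10], "rot": [0, 0, 0], "gripper": -1},
  {"dp": [0, 0, -10], "rot": [0, 0, 0], "gripper": -1},
  {"dp": [0, 0, -5], "rot": [0, 0, 0], "gripper": -1},
  {"dp": [0, 0, -3], "rot": [0, 0, 0], "gripper": -1},
  {"dp": [0, 0, -2], "rot": [0, 0, 0], "gripper": -1},
  {"dp": [0, 0, 0], "rot": [0, 0, 0], "gripper": -1},
  {"dp": [0, 0, 0], "rot": [0, 0, 0], "gripper": -1},
])

```text
clock: 16.95
position: [547.2, -300.3, 24.7]
ee_rot: [0.0, 0.985, -0.171, -0.0]
ft_force: [1.1, 0.1, -2.1]
gripper_width: 19.8
grip_force: 30.0
```

Emit:
step_arm([
  {"dp": [0, 0, -0.8], "rot": [0, 0, 0], "gripper": -1},
  {"dp": [0, 0, -0.5], "rot": [0, 0, 0], "gripper": -1},
  {"dp": [0, 0, 0], "rot": [0, 0, 0], "gripper": -1},
  {"dp": [0, 0, 0], "rot": [0, 0, 0], "gripper": -1},
])

```text
clock: 17.35
position: [547.2, -300.3, 23.5]
ee_rot: [0.0, 0.985, -0.171, -0.0]
ft_force: [-2.1, 0.7, 3.6]
gripper_width: 19.8
grip_force: 30.0
```

The force turned upward, so the scoop is on the slate. Opening, then retreating straight up.

Emit:
step_arm([
  {"dp": [0, 0, 0], "rot": [0, 0, 0], "gripper": -0.3},
  {"dp": [0, 0, 0], "rot": [0, 0, 0], "gripper": 0},
  {"dp": [0, 0, 0], "rot": [0, 0, 0], "gripper": 0.3},
  {"dp": [0, 0, 0], "rot": [0, 0, 0], "gripper": 0.5},
  {"dp": [0, 0, 0], "rot": [0, 0, 0], "gripper": 0.5},
  {"dp": [0, 0, 0], "rot": [0, 0, 0], "gripper": 0.5},
  {"dp": [0, 0, 0], "rot": [0, 0, 0], "gripper": 0.5},
  {"dp": [0, 0, 10], "rot": [0, 0, 0], "gripper": 0.5},
  {"dp": [0, 0, 20], "rot": [0, 0, 0], "gripper": 0.5},
  {"dp": [0, 0, 30], "rot": [0, 0, 0], "gripper": 0.5},
  {"dp": [0, 0, 30], "rot": [0, 0, 0], "gripper": 0.5},
  {"dp": [0, 0, 30], "rot": [0, 0, 0], "gripper": 0.5},
  {"dp": [0, 0, 30], "rot": [0, 0, 0], "gripper": 0.5},
  {"dp": [0, 0, 0], "rot": [0, 0, 0], "gripper": 0.5},
  {"dp": [0, 0, 0], "rot": [0, 0, 0], "gripper": 0.5},
  {"dp": [0, 0, 0], "rot": [0, 0, 0], "gripper": 0.5},
])

```text
clock: 18.95
position: [546.5, -299.9, 172.3]
ee_rot: [-0.0, 0.985, -0.171, -0.001]
ft_force: [-0.3, 0.3, -0.3]
gripper_width: 65.4
grip_force: 0.0
```

```bash
python3 -c "
from h import *
st(); cv2.imwrite('pics/end.png',cv2.resize(optics.camera('scene')[150:350,120:380,::-1],None,fx=3,fy=3))"
```

```text
t 18.95 p [ 546.5 -299.9  172.3] yaw_y -1.914 toolz [-0.002  0.001 -1.   ] q [ 0.57  0.37 -0.18  1.52  0.07  1.26 -1.53] F [-0.3  0.3 -0.3] w 65.4 0.0
```

View pics/end.png

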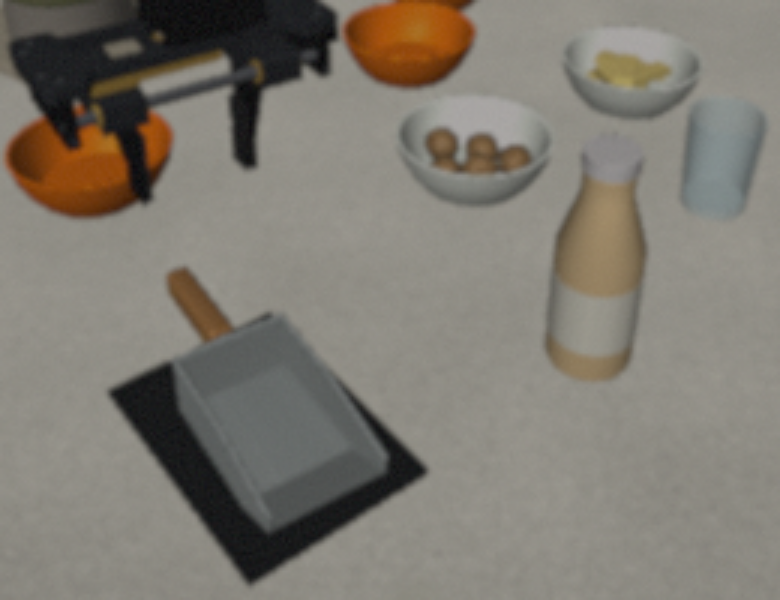

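The empty scoop stands flat on the slate around crop (280,425). The walnuts rest in the dish around (475,155), the bottle, glass and cheese dish are where they were, and the gripper is clear.

```bash
python3 -c "
from station import arm
print(arm.hand_in())"
```

```text
the job is handed in; nothing more can be done
None
```

Job handed in at about 19 s: the final picture shows the walnuts in the white dish, the empty scoop flat on its slate, and the cheese dish, bottle and glass where they were; hand-in returned no verdict.

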